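# Shut the red air valve under the sliding cover

### The arm

A 6-joint arm with a two-finger parallel gripper is mounted at the origin on the work surface. World frame = base frame: x ahead of the robot, y to its left, z up, the work surface at z = 0. Lengths are in m, angles in rad, forces in N, time in s.
With the tool pointing down it reaches from about 0.35 to 0.95 m from the base axis. Payload 17.4 kg.
Tool frame: the origin (TCP) lies at the centre of the arm's flange, where the gripper is bolted on; the fingertips stand 186 mm ahead of it and the grasp point (between the pads) lies 167 mm ahead of it; x points along the fingers, y is the direction in which the jaws open and shut, and the axes are right-handed (so a half turn about x gives the same grasp; the last joint's range is limited). The gripper opens to 93 mm and grips with 3 to 60 N. Pads are 15 mm wide; open, the fingers measure 128 mm over their backs; the gripper's body (75 mm by 188 mm) begins 65 mm behind the grasp point.
Start: joints at [-1.18, 0.116, 1.442, -0, 1.584, -0.038], TCP at [0.281, -0.614, 0.405] pointing down, gripper open.
Joint ranges: [-2.83, 2.83], [-0.83, 2.19], [0.07, 2.5], [-1.14, 4.28], [0.01, 3], [-2.97, 2.97]. Speed limits (rad/s): [1.89, 1.89, 2.22, 3.14, 3.14, 3.14].

### API

Orientations are given as a unit quaternion [x, y, z, w].
In Python, from rig import observe, camera, finish_job gives the robot as it stands.
- The arm moves only by the tool play_rows, never from a script. Its argument "series" is one flat list of numbers, 7 for each row, row after row: the shift along the world's x, y, z normalised to -1 to 1, where 1 is 0.1 m, then the turn, a rotation vector about the world's x, y, z normalised to -1 to 1, where 1 is 180 degrees, then the opening, from 0 (shut) to 1 (fully open). A call has 1 to 20 rows; each row is the pose to reach, as a shift and turn from the pose commanded when the call began, turning the shorter way round; what a row does not reach only later rows make up. A row lasts 1/10 s, in which the tool goes at most 50 mm and 8.59 degrees, less where a joint would pass 70% of its speed; a pose out of reach is approached as far as the arm can. A call with a number of a shift or a turn outside -1 to 1 is refused whole. A call with a gripper value outside its range is refused whole. The fingers move at their own pace and stop on an object; "newtons" is the grip in N (left out, the last holds). Time passes only in rows, so rows that repeat a pose let the fingers close. It gives the time, the measured TCP pose, the force and the opening at its end, in the units of the state.
- observe(): the state, without advancing time (a new reading comes with each control period).
- camera(name): name is "scene" or "top" or "wrist"; returns a dict with "frame" (400x640x3 uint8, red, green, blue), "fx", "fy", "cx", "cy" (pixels), "R" (3x3) and "t" (3): a world point X has camera coordinates R X + t; the wrist camera has in their place "mount" (4x4, takes a point from camera to tool coordinates, whose origin is the TCP and whose axes are the tool frame's). Camera axes: x right, y down, z forward; pixel columns grow to the right and rows downward; lengths in m; the calibration is good to about 2 mm. The wrist camera is an equidistant fisheye: a pixel r from the principal point sees the ray r / f radians off the axis. A picture is of the moment at which its call begins: read the wrist's pose just before it. There is no depth.
- finish_job(): hands the job in, once; it reports no verdict.
The state is a dict: "t": time; "joints": joint angles; "dq": joint speeds; "joint_torque": joint torques, N m; "ee_pos": TCP position; "tool_rot": TCP orientation; "contact_force": force on the tool from outside, world axes, zero at the start; "moment": the same for the moment, N m; "gripper_width": finger opening in m.
Only numpy, scipy, OpenCV 4.12 (cv2) and the standard library are available. Lean on these libraries where they do the work, as an engineer would, in place of code of your own. Each camera call takes 0.05 s, during which the arm holds its last target.

### The job

Push the plywood cover of the compressed-air box sideways along its runners, all the way to the far end, so that the valve bay lies open, then push the red handle clockwise until its valve is fully shut, square across its pipe. Do not lift the cover or pick anything up, do not turn the blue handle, leave everything else on the bench where it is, and leave the cover open.

Things in the scene. Friction and masses are not known exactly. Their poses are not given: they have to be found in the camera images.
- air_box: grey steel box fixed to the bench, 200 (x) x 480 (y) x 112 tall; origin under its centre, y along its length, z up. Its -y half is a valve bay open at the top, its +y half a closed deck at z = 100. The cover lies on ledges and slides on to the deck at z = 100, between side walls (2 clearance each side) and end walls that rise to z = 112 and are its stops. Two hose outlets stick out 34 from the front (-x) wall at z = 45
- bay (a point): centre of the bay's mouth, z = 100 (the cover's underside). The mouth measures 156 in box x (-78 to 78) and 232 in box y (-230 to 2); bay floor at z = 4. A pipe header runs along it near its +x wall, top at z = 60
- far_stop (a point): middle of the inner face of the box's +y end wall, where the opened cover's +y edge stops; box y = 230, z = 100
- regulator (a point): centre of the fixed air filter-regulator with gauge behind the box's +y half (box x 100 to 190, y 120 to 235, up to 128 tall)
- cleat (a point): centre of the dark wooden cleat on the cover, a bar 110 (box x) x 18 (box y) x 18 tall, z = 119; push its -y side towards box +y. Cleat's y in the box frame: -63 with the cover shut, 163 with the cover at the far stop; starts 1 to 35 from shut
- cover: the cover: loose plywood plate 176 (x) x 234 (y) x 10, about 0.3 kg, its top at z = 110 of the box; origin under its centre, axes as the box. The cleat stands on it, 50 to +y of its centre. Only friction holds it (1 to 5 N to slide)
- red_handle (a joint): angle of the marked (red) valve handle, rad: 0 fully open, handle along its pipe and pointing to the box's -x; grows clockwise seen from above; 1.571 is shut, against a stop, handle pointing to the box's +y. It starts between 0 and 0.3, stays where it is left, and takes about 0.2 N m to turn
- red_stem (a point): point on the red handle's upright turning axis at mid-height of the handle (z = 86). Which of the two places in the bay is red varies: box x = 30 and y = -170 or -83
- red_sleeve (a point): point in the red sleeve with a white band that covers the handle, 45 from the axis; the sleeve runs from 21 to 65 from the axis, 14 wide, 12 tall (z = 80 to 92), 8 below the cover's underside. Below it are only the pipe and the valve body, which rise to z = 59 (72 at the stem)
- blue_handle (a joint): angle of the other (blue) valve handle, built and turning just like the red one; starts between 0 and 0.1 and must stay
- blue_stem (a point): point on the blue handle's turning axis, at mid-height of the handle, in the other place in the bay, 87 from the red one
- blue_sleeve (a point): point in the blue sleeve, 45 from its axis; same sizes as the red one
- gouge_wide: loose carving gouge lying down, square brown handle 115 x 22 x 22 with a brass ferrule, 225 long; origin under the middle, blade to its +x (bystander)
- gouge_narrow: loose carving gouge lying down, dark handle 115 x 22 x 22, 215 long; origin under the middle, blade to its +x (bystander)
- oil_bottle: loose amber honing-oil bottle standing upright, 42 wide, 115 tall; origin under its centre (bystander)
- mallet: loose turned wooden mallet standing on its head, 82 wide, 205 tall, handle up; origin under its centre (bystander)
- whetstone: loose red-brown sharpening stone lying flat, 150 x 50 x 22; origin under its centre, long side along its x (bystander)
- pencil_cup: loose blue pot with pencils, standing, 72 wide, 135 tall with the pencils; origin under its centre (bystander)
- hose_fitting: loose brass hose fitting standing on end in front of the box, 24 wide, 50 tall; origin under its centre (bystander)

How it is judged:
By the outcome, as a careful person would: the job done as asked, in the order asked, and still so for the second after the job is handed in, with the robot touching nothing.
It also fails if it takes over 50 s, if anything falls off the work surface, if the arm or the gripper's body presses on something with over 40 N, if the wrist force passes 120 N, or if a joint passes its speed limit or range.

## Working session

There is one attempt and no reset: what is moved stays moved. The work goes in short steps, Python scripts to look and compute and a tool call to move; the robot and the scene stay as the last step left them, time stands still between calls to the robot, and variables do not carry over. Pictures are saved under pics/ and viewed, and the job is handed in when it is done.

Besides the shell and the picture viewer there is one more tool, called after "Request:" by a JSON object that holds its "name" and its "arguments". play_rows: Moves the arm, as the interface text tells. Its arguments: {"type":"object","properties":{"series":{"type":"array","items":{"type":"number"}},"newtons":{"type":"number"}},"required":["series"]}

```bash
ls; mkdir -p pics
python3 - <<'E'
from rig import observe,camera
import cv2,numpy as np
print(observe())
for n in ["scene","top","wrist"]:
    c=camera(n); cv2.imwrite(f"pics/{n}0.png",c["frame"][:,:,::-1])
    print(n,{k:(np.round(v,4).tolist() if hasattr(v,'__len__') else v) for k,v in c.items() if k!="frame"})
E
```

```text
pics
{'t': 0.0, 'joints': array([-1.17978765e+00,  1.16454379e-01,  1.44225988e+00,  3.84424465e-06,
        1.58398356e+00, -3.77763836e-02]), 'dq': array([-4.79018735e-04, -1.44207395e-04, -1.17087255e-03,  6.31003951e-04,
       -4.69251091e-05, -1.06206326e-03]), 'joint_torque': array([ 1.36706876e-03, -7.21282911e+01, -6.22599220e+01,  7.78373494e-02,
        2.38152326e-02, -8.52562812e-05]), 'ee_pos': array([ 0.28065073, -0.61389456,  0.40402972]), 'tool_rot': array([-0.69085073, -0.15082462,  0.69098535, -0.15005483]), 'contact_force': array([-0.71595232,  0.20511712,  1.12462589]), 'moment': array([-0.02826199, -0.02686606, -0.01344303]), 'gripper_width': 0.09281955309807172}
scene {'fx': 486.7637735766798, 'fy': 486.7637735766798, 'cx': 309.0694837281533, 'cy': 198.64707233733495, 'R': [[-0.763, 0.6464, -0.0009], [0.5264, 0.6205, -0.5813], [-0.3753, -0.444, -0.8137]], 't': [0.3983, -0.2838, 1.7361]}
top {'fx': 431.8910353052637, 'fy': 431.8910353052637, 'cx': 316.6309214057816, 'cy': 201.05423130334412, 'R': [[-0.0188, -0.9998, 0.0022], [-0.9807, 0.018, -0.1945], [0.1945, -0.0058, -0.9809]], 't': [0.066, 0.5574, 1.0263]}
wrist {'fx': 309.70691628693146, 'fy': 309.70691628693146, 'cx': 318.26042793573833, 'cy': 203.6697019534129, 'mount': [[-0.0007, -0.2835, 0.959, 0.0208], [1.0, 0.0, 0.0008, 0.0002], [-0.0003, 0.959, 0.2835, -0.0793], [0.0, 0.0, 0.0, 1.0]]}
```

View pics/scene0.png

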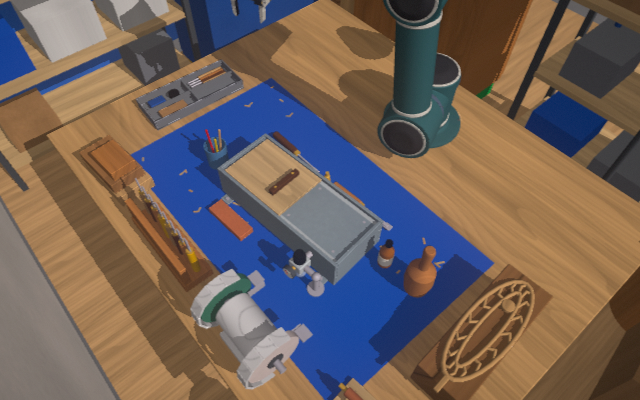

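View pics/top0.png

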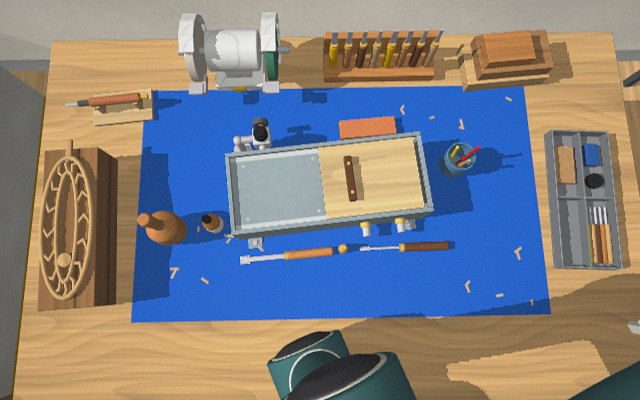

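View pics/wrist0.png

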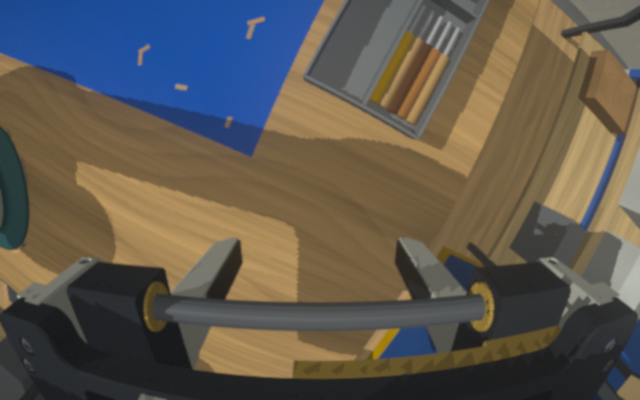

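The top view has up = world +x and left = world +y. The box runs from about (227,152)–(417,133) to (232,238)–(432,213), with the cleat near (351,178). I'll enlarge it to pick the corners.

Run:
```python
import cv2
a=cv2.imread("pics/top0.png")[110:265,210:460]
cv2.imwrite("pics/topz.png",cv2.resize(a,None,fx=3.2,fy=3.2,interpolation=cv2.INTER_CUBIC))
a=cv2.imread("pics/scene0.png")[120:290,200:400]
cv2.imwrite("pics/scenez.png",cv2.resize(a,None,fx=3.5,fy=3.5,interpolation=cv2.INTER_CUBIC))
```

```text
(no output)
```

View pics/topz.png

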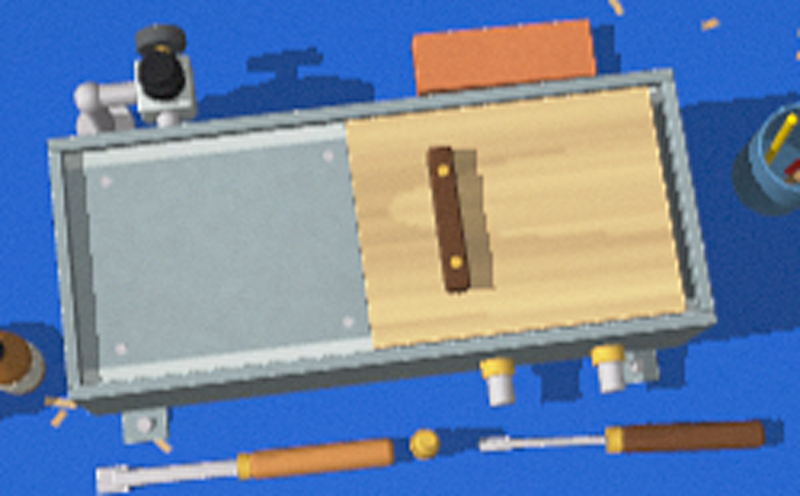

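View pics/scenez.png

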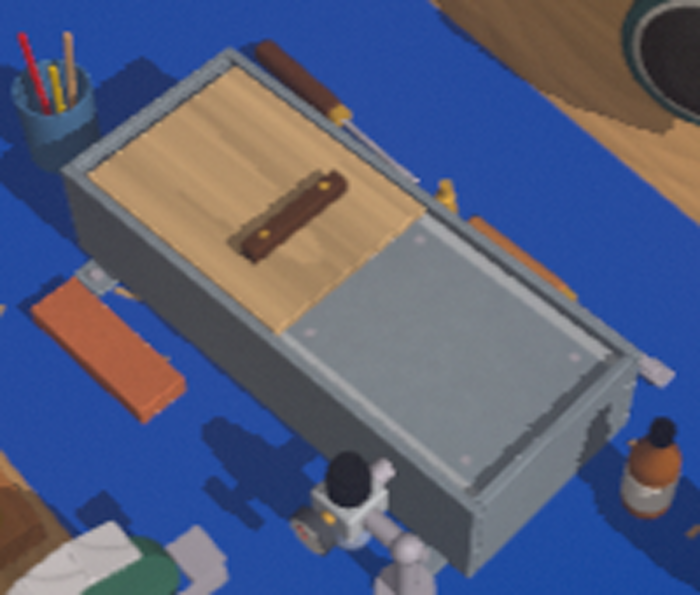

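```bash
cat > h.py <<'E'
import numpy as np, cv2, json
from scipy.optimize import least_squares
CAL={'top':dict(f=431.8910353,cx=316.6309214,cy=201.0542313),'scene':dict(f=486.76377,cx=309.06948,cy=198.64707)}
def proj(c,X):
    p=np.asarray(X)@np.array(c['R']).T+np.array(c['t']); return p[:,:2]/p[:,2:]*c['fx']+[c['cx'],c['cy']]
def onplane(c,uv,z):
    d=np.array(c['R']).T@np.array([(uv[0]-c['cx'])/c['fx'],(uv[1]-c['cy'])/c['fy'],1]); o=-np.array(c['R']).T@np.array(c['t'])
    return o+d*(z-o[2])/d[2]
E
python3 - <<'E'
from h import *
from rig import camera
T=camera('top');S=camera('scene')
tp=np.array([[48,143],[671,70],[716,318],[73,400]])/3.2+[210,110]
sp=np.array([[470,500],[65,168],[232,48],[635,365]])/3.5+[200,120]
B=np.array([[.1,.24],[.1,-.24],[-.1,-.24],[-.1,.24]])
def W(p,b,z):
    c,s=np.cos(p[2]),np.sin(p[2]); b=np.atleast_2d(b)
    return np.c_[b@np.array([[c,s],[-s,c]])+p[:2],np.full(len(b),z)]
for which in ['both','top','scene']:
    def r(p):
        X=W(p,B,.112); a=(proj(T,X)-tp).ravel(); b=(proj(S,X)-sp).ravel()
        return np.r_[a,b] if which=='both' else a if which=='top' else b
    s=least_squares(r,[.6,0,0]); print(which,s.x,np.round(s.fun,1))
    if which=='both': P=s.x
# cleat (top z=.128): corners in topz
q=np.array([[429,147],[452,147],[469,290],[447,291]])/3.2+[210,110]
c,s_=np.cos(P[2]),np.sin(P[2])
tobox=lambda w:np.array([[c,s_],[-s_,c]])@(w[:2]-P[:2])
print([np.round(tobox(onplane(T,u,.128)),4) for u in q])
print('cover edge',[np.round(tobox(onplane(T,np.array(u)/3.2+[210,110],.110)),4) for u in [(347,122),(373,349),(650,90),(686,310)]])
for k,b in dict(bay=[0,-.114],stemA=[.03,-.17],stemB=[.03,-.083],far=[0,.23]).items(): print(k,W(P,b,.1))
E
```

```text
both [0.59390816 0.02856637 0.09962694] [-0.8 -1.6  0.3 -0.9  0.2  1.6 -2.  -0.1  0.3  3.1 -2.1 -1.1 -1.1 -1.9
  1.6 -4.6]
top [0.59344399 0.02717346 0.10750956] [-0.5 -0.6  0.5 -1.4  1.   0.9 -1.   0.8]
scene [0.594846   0.0310811  0.08715435] [-0.4  4.4 -1.4 -1.3  0.1 -1.7  1.6 -2.9]
[array([ 0.0541, -0.0454]), array([ 0.052 , -0.0624]), array([-0.0569, -0.0602]), array([-0.0557, -0.0442])]
cover edge [array([0.0864, 0.012 ]), array([-0.089 ,  0.0138]), array([ 0.0845, -0.2208]), array([-0.0874, -0.2197])]
bay [[ 0.60524685 -0.08486834  0.1       ]]
stemA [[ 0.64066797 -0.13760679  0.1       ]]
stemB [[ 0.63201476 -0.0510382   0.1       ]]
far [[0.57103185 0.25742588 0.1       ]]
```

```bash
cat >> h.py <<'E'
def W(p,b,z):
    c,s=np.cos(p[2]),np.sin(p[2]); b=np.atleast_2d(b)
    return np.c_[b@np.array([[c,s],[-s,c]])+p[:2],np.full(len(b),z)]
def tobox(P,w):
    c,s=np.cos(P[2]),np.sin(P[2]); return np.array([[c,s],[-s,c]])@(np.asarray(w)[:2]-P[:2])
E
python3 - <<'E'
from h import *
from rig import camera
P=[.5935,.0272,.1075]
B=[[.1,.24],[.1,-.24],[-.1,-.24],[-.1,.24]]
out=[]
for n,(x0,x1,y0,y1) in dict(top=(210,460,110,265),scene=(200,400,120,290)).items():
    C=camera(n); im=C['frame'][y0:y1,x0:x1,::-1]; im=cv2.resize(im,None,fx=3,fy=3,interpolation=cv2.INTER_CUBIC)
    for b,z in ((B,.112),(B,0)):
        q=((proj(C,W(P,b,z))-[x0,y0]+.5)*3).round().astype(int)
        cv2.polylines(im,[q.reshape(-1,1,2)],True,(0,0,255),1)
    cv2.imwrite(f"pics/ov_{n}.png",im)
E
```

```text
(no output)
```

View pics/ov_top.png

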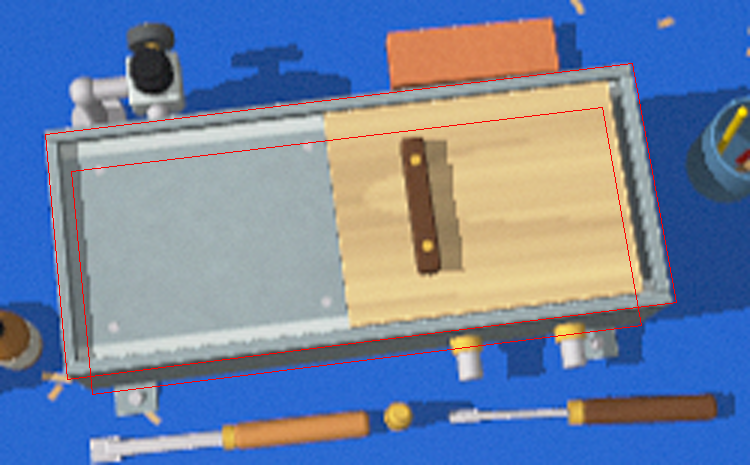

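View pics/ov_scene.png

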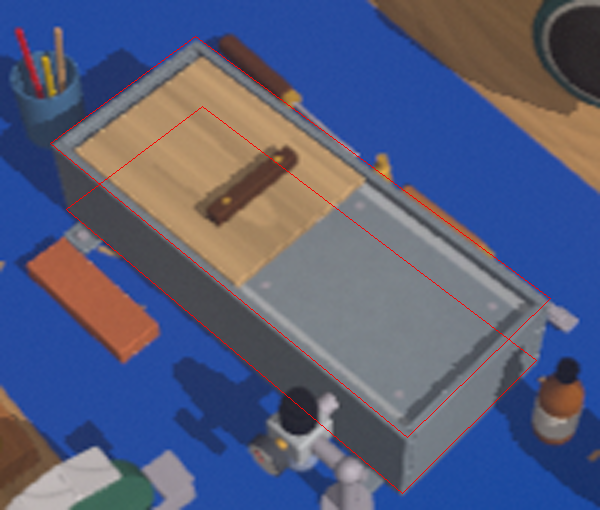

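The overlay matches all the rim and base edges in both views, so the box pose is (0.5935, 0.0272) with yaw 0.1075. Next I work out the cleat and the push targets.

Run:
```python
from h import *
from rig import camera,observe
from scipy.spatial.transform import Rotation as R
P=[.5935,.0272,.1075]
T=camera('top')
for u in np.array([[429,147],[452,147],[469,290],[447,291]])/3.2+[210,110]-.5: print(tobox(P,onplane(T,u,.128)).round(4))
o=observe(); M=R.from_quat(o['tool_rot']).as_matrix(); print(M.round(3))
y=M[:2,1]; print('jaw yaw',np.degrees(np.arctan2(y[1],y[0])),'want',np.degrees(P[2]))
print('ee',o['ee_pos'])
for n,b in dict(start=[-.002,-.095],end=[-.002,.146],far=[-.002,.163]).items(): print(n,W(P,b,0))
for nm,u,z in [('mallet',(152,218),.2),('bottle',(207,218),.115),('reg',(261,128),.128),('cup',(460,150),.1)]: print(nm,onplane(T,u,z).round(3), tobox(P,onplane(T,u,z)).round(3))
```

```text
[ 0.0556 -0.0435]
[ 0.0535 -0.0605]
[-0.0555 -0.0574]
[-0.0542 -0.0414]
[[-0.     0.416 -0.909]
 [ 0.    -0.909 -0.416]
 [-1.    -0.    -0.   ]]
jaw yaw -65.43175924108874 want 6.15929629765635
ee [ 0.28063806 -0.61390459  0.40461272]
start [[ 0.60170439 -0.06746619  0.        ]]
end [[0.57584676 0.17214262 0.        ]]
far [[0.57402277 0.18904449 0.        ]]
mallet [0.499 0.41  0.2  ] [-0.053  0.39 ]
bottle [0.511 0.313 0.115] [-0.051  0.293]
reg [0.726 0.187 0.128] [0.149 0.144]
cup [ 0.671 -0.298  0.1  ] [ 0.042 -0.332]
```

Request:
{"name": "play_rows", "arguments": {"series": [0.535,0.91,0,0,0,0.0663,0,0.535,0.91,0,0,0,0.0663,0,0.535,0.91,0,0,0,0.0663,0], "newtons": 20}}

```text
t: 0.7
ee_pos: [0.336, -0.5197, 0.4053]
tool_rot: [0.671, 0.223, -0.671, 0.223]
contact_force: [-0.8, -0.8, 0.1]
gripper_width: 0.0736
```

Request:
{"name": "play_rows", "arguments": {"series": [0.535,0.91,0,0,0,0.0663,0,0.535,0.91,0,0,0,0.0663,0,0.535,0.91,0,0,0,0.0663,0]}}

```text
t: 1.0
ee_pos: [0.3893, -0.4289, 0.4052]
tool_rot: [0.645, 0.291, -0.644, 0.292]
contact_force: [-0.3, -0.2, 0.3]
gripper_width: 0.0497
```

Request:
{"name": "play_rows", "arguments": {"series": [0.535,0.91,0,0,0,0.0663,0,0.535,0.91,0,0,0,0.0663,0,0.535,0.91,0,0,0,0.0663,0]}}

```text
t: 1.3
ee_pos: [0.4427, -0.3381, 0.405]
tool_rot: [0.611, 0.357, -0.61, 0.357]
contact_force: [-0.3, -0.6, 0.9]
gripper_width: 0.0257
```

Request:
{"name": "play_rows", "arguments": {"series": [0.535,0.91,0,0,0,0.0663,0,0.535,0.91,0,0,0,0.0663,0,0.535,0.91,0,0,0,0.0663,0]}}

```text
t: 1.6
ee_pos: [0.4962, -0.2474, 0.4049]
tool_rot: [0.57, 0.418, -0.57, 0.418]
contact_force: [-0.8, -0.4, -0.6]
gripper_width: 0.0021
```

Request:
{"name": "play_rows", "arguments": {"series": [0.535,0.91,0,0,0,0.0663,0,0.535,0.91,0,0,0,0.0663,0,0.535,0.91,0,0,0,0.0663,0]}}

```text
t: 1.9
ee_pos: [0.5497, -0.1566, 0.4046]
tool_rot: [0.524, 0.475, -0.524, 0.475]
contact_force: [-0.3, -0.8, 0.3]
gripper_width: -0.0001
```

Request:
{"name": "play_rows", "arguments": {"series": [0.535,0.91,0,0,0,0.0663,0,0.535,0.91,0,0,0,0.0663,0,0.535,0.91,0,0,0,0.0663,0]}}

```text
t: 2.2
ee_pos: [0.6033, -0.0659, 0.4043]
tool_rot: [0.472, 0.527, -0.472, 0.527]
contact_force: [-0.4, -0.8, -0.1]
gripper_width: 0.0008
```

Request:
{"name": "play_rows", "arguments": {"series": [0,0,-0.4,0,0,0,0,0,0,-0.8,0,0,0,0,0,0,-0.8,0,0,0,0]}}

```text
t: 2.5
ee_pos: [0.6007, -0.0692, 0.3194]
tool_rot: [0.471, 0.528, -0.475, 0.523]
contact_force: [0.2, 0.3, -0.0]
gripper_width: 0.0003
```

Run:
```python
from h import *
from rig import camera,observe
from scipy.spatial.transform import Rotation as R
P=[.5935,.0272,.1075]
o=observe(); M=R.from_quat(o['tool_rot']).as_matrix(); y=M[:2,1]
print('jaw yaw',np.degrees(np.arctan2(y[1],y[0])),'ee',o['ee_pos'],tobox(P,o['ee_pos']),M[:,0])
ims=[cv2.resize(camera(n)['frame'][y0:y1,x0:x1,::-1],(400,300)) for n,(x0,x1,y0,y1) in dict(top=(240,440,90,240),scene=(200,400,100,250)).items()]
ims.append(cv2.resize(camera('wrist')['frame'][:,:,::-1],(480,300)))
cv2.imwrite('pics/pre.png',np.vstack([np.hstack(ims[:2]),np.hstack([ims[2],np.zeros((300,320,3),np.uint8)])]))
```

```text
jaw yaw 6.029620483663666 ee [ 0.60073095 -0.06923248  0.31935022] [-0.00315733 -0.09665165] [-7.76389117e-03  6.97199586e-04 -9.99969617e-01]
```

View pics/pre.png

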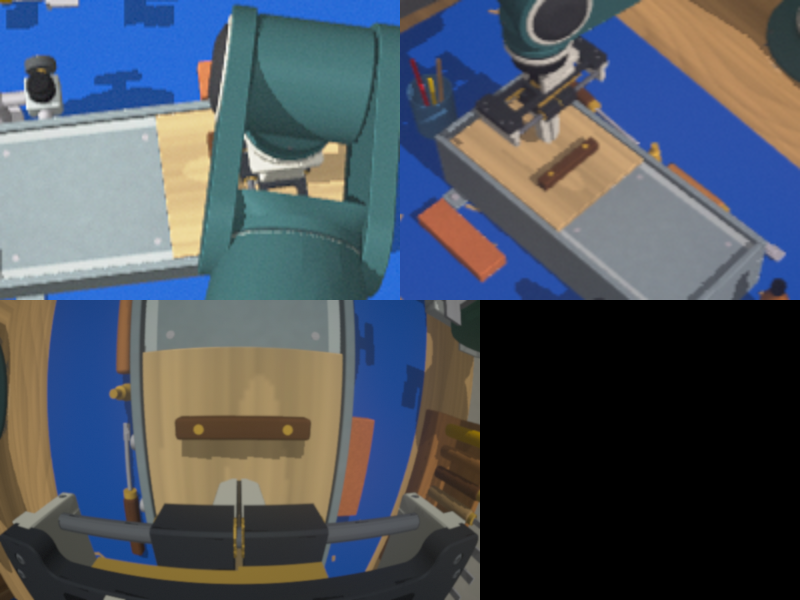

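The finger stands on the -y side of the cleat and is square to it. I'll lower it.

Request:
{"name": "play_rows", "arguments": {"series": [0,0,-0.13,0,0,0,0,0,0,-0.13,0,0,0,0,0,0,-0.13,0,0,0,0,0,0,-0.13,0,0,0,0]}}

```text
t: 3.05
ee_pos: [0.6017, -0.0679, 0.3123]
tool_rot: [0.472, 0.526, -0.472, 0.526]
contact_force: [0.2, 0.2, -1.0]
gripper_width: 0.0004
```

Request:
{"name": "play_rows", "arguments": {"series": [0,0,-0.1,0,0,0,0,0,0,-0.1,0,0,0,0,-0.0107,0.0994,-0.1,0,0,0,0,-0.0215,0.1988,-0.1,0,0,0,0,-0.0268,0.2486,-0.1,0,0,0,0,-0.0322,0.2983,-0.1,0,0,0,0,-0.0376,0.348,-0.1,0,0,0,0,-0.0429,0.3977,-0.1,0,0,0,0]}}

```text
t: 3.85
ee_pos: [0.5973, -0.0278, 0.302]
tool_rot: [0.472, 0.526, -0.472, 0.526]
contact_force: [-0.6, -1.9, 1.5]
gripper_width: 0.0003
```

Request:
{"name": "play_rows", "arguments": {"series": [-0.0107,0.0994,0,0,0,0,0,-0.0215,0.1988,0,0,0,0,0,-0.0322,0.2983,0,0,0,0,0,-0.0429,0.3977,0,0,0,0,0,-0.0537,0.4971,0,0,0,0,0,-0.0644,0.5965,0,0,0,0,0,-0.0751,0.6959,0,0,0,0,0,-0.0858,0.7954,0,0,0,0,0,-0.0966,0.8948,0,0,0,0,0]}}

```text
t: 4.75
ee_pos: [0.5876, 0.0622, 0.3017]
tool_rot: [0.472, 0.526, -0.472, 0.526]
contact_force: [1.3, -3.1, 2.7]
gripper_width: 0.0007
```

```bash
cat > look.py <<'E'
from h import *
import sys
from rig import camera,observe
P=[.5935,.0272,.1075]
o=observe(); print('ee',o['ee_pos'],tobox(P,o['ee_pos']),'F',o['contact_force'])
ims=[cv2.resize(camera(n)['frame'][y0:y1,x0:x1,::-1],(400,300)) for n,(x0,x1,y0,y1) in dict(top=(210,450,90,270),scene=(200,400,120,270)).items()]
ims.append(cv2.resize(camera('wrist')['frame'][:,:,::-1],(480,300)))
cv2.imwrite(sys.argv[1],np.vstack([np.hstack(ims[:2]),np.hstack([ims[2],np.zeros((300,320,3),np.uint8)])]))
E
python3 look.py pics/p1.png
```

```text
ee [0.58758762 0.06218651 0.30174008] [-0.00212444  0.0354189 ] F [ 1.25669385 -3.059033    2.72589101]
```

View pics/p1.png

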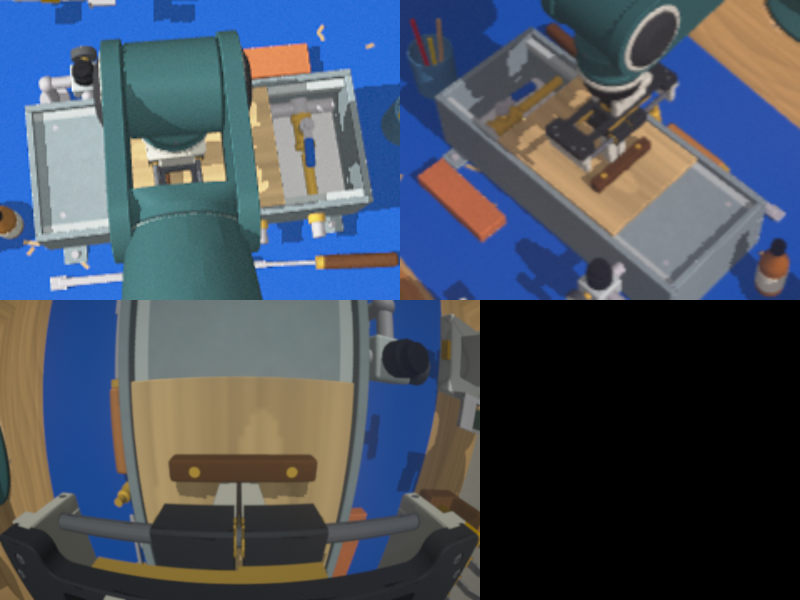

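The cover is sliding straight, and the blue valve shows at the -y place, so red is at y = -83. I'll continue.

Request:
{"name": "play_rows", "arguments": {"series": [-0.0107,0.0994,0,0,0,0,0,-0.0215,0.1988,0,0,0,0,0,-0.0322,0.2983,0,0,0,0,0,-0.0429,0.3977,0,0,0,0,0,-0.0537,0.4971,0,0,0,0,0,-0.0644,0.5965,0,0,0,0,0,-0.0751,0.6959,0,0,0,0,0,-0.0858,0.7954,0,0,0,0,0,-0.0966,0.8948,0,0,0,0,0]}}

```text
t: 5.8
ee_pos: [0.5779, 0.1517, 0.3017]
tool_rot: [0.472, 0.526, -0.472, 0.526]
contact_force: [0.0, -0.9, -0.7]
gripper_width: 0.0004
```

Request:
{"name": "play_rows", "arguments": {"series": [-0.004,0.04,0,0,0,0,0,-0.008,0.08,0,0,0,0,0,-0.012,0.11,0,0,0,0,0,-0.015,0.14,0,0,0,0,0,-0.017,0.16,0,0,0,0,0,-0.019,0.18,0,0,0,0,0,-0.019,0.18,0,0,0,0,0]}}

```text
t: 6.5
ee_pos: [0.5761, 0.169, 0.3018]
tool_rot: [0.472, 0.526, -0.472, 0.526]
contact_force: [0.6, -0.2, -0.3]
gripper_width: 0.0005
```

Request:
{"name": "play_rows", "arguments": {"series": [-0.002,0.02,0,0,0,0,0,-0.004,0.035,0,0,0,0,0,-0.004,0.035,0,0,0,0,0]}}

```text
t: 6.8
ee_pos: [0.5757, 0.1724, 0.3018]
tool_rot: [0.472, 0.526, -0.472, 0.526]
contact_force: [-0.1, -1.1, 0.3]
gripper_width: 0.0004
```

```bash
python3 look.py pics/p2.png
```

```text
ee [0.57572142 0.17241157 0.30177928] [-0.00209576  0.14628084] F [-0.14790051 -1.08901739  0.26823557]
```

View pics/p2.png

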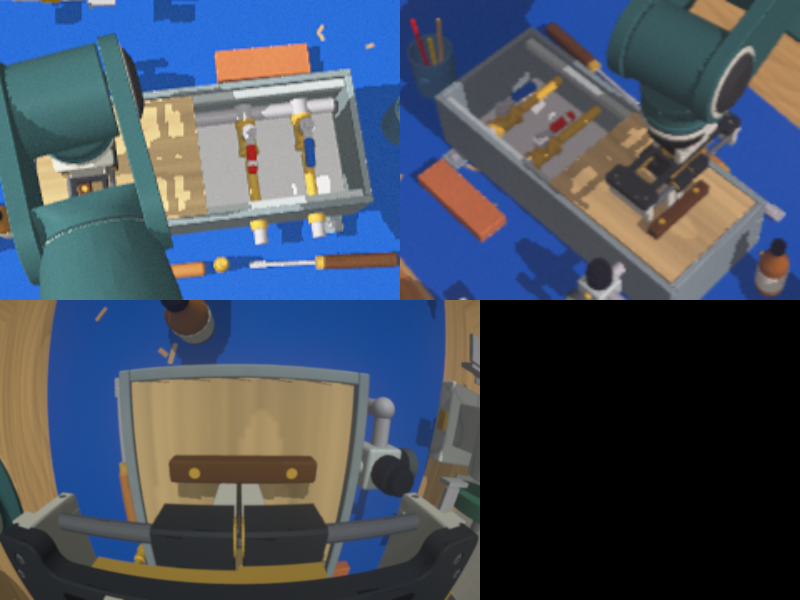

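Request:
{"name": "play_rows", "arguments": {"series": [-0.002,0.02,0,0,0,0,0,-0.002,0.02,0,0,0,0,0,-0.003,0.03,0,0,0,0,0,-0.003,0.03,0,0,0,0,0]}}

```text
t: 7.35
ee_pos: [0.5757, 0.1736, 0.3018]
tool_rot: [0.471, 0.525, -0.474, 0.527]
contact_force: [-0.8, -23.3, 3.6]
gripper_width: 0.0008
```

The force jumped to 23 N at the predicted stop position, so the cover is at the far stop. I'll back off and rise.

Request:
{"name": "play_rows", "arguments": {"series": [0.01,-0.1,0,0,0,0,0,0.04,-0.4,0,0,0,0,0,0.04,-0.4,0.5,0,0,0,0,0.08,-0.8,1,0,0,0,0,0.08,-0.8,1,0,0,0,0]}}

```text
t: 7.85
ee_pos: [0.5836, 0.0937, 0.4067]
tool_rot: [0.474, 0.525, -0.471, 0.527]
contact_force: [0.5, -0.5, 0.5]
gripper_width: 0.0006
```

Request:
{"name": "play_rows", "arguments": {"series": [0.09,-0.9,0.5,0,0,0,0,0.09,-0.9,0.5,0,0,0,0,0.09,-0.9,0.5,0,0,0,0]}}

```text
t: 8.15
ee_pos: [0.5926, 0.0019, 0.4546]
tool_rot: [0.474, 0.524, -0.472, 0.527]
contact_force: [0.3, 0.8, -0.5]
gripper_width: 0.0008
```

Request:
{"name": "play_rows", "arguments": {"series": [0.1,-0.95,0,0,0,0,0,0.1,-0.95,0,0,0,0,0,0.1,-0.95,0,0,0,0,0]}}

```text
t: 8.45
ee_pos: [0.6027, -0.0933, 0.4504]
tool_rot: [0.473, 0.526, -0.474, 0.525]
contact_force: [-0.2, 0.6, 0.1]
gripper_width: 0.0005
```

Request:
{"name": "play_rows", "arguments": {"series": [0.1,-0.9,-0.2,0,0,0,0,0.1,-0.9,-0.2,0,0,0,0,0.1,-0.9,-0.2,0,0,0,0]}}

```text
t: 8.75
ee_pos: [0.6127, -0.1826, 0.4288]
tool_rot: [0.473, 0.527, -0.474, 0.525]
contact_force: [-0.1, 0.3, -0.5]
gripper_width: 0.0003
```

```bash
python3 look.py pics/p3.png
```

```text
ee [ 0.61268545 -0.18257184  0.42883362] [-0.00343236 -0.21061938] F [-0.1080407   0.25259571 -0.53351448]
```

View pics/p3.png

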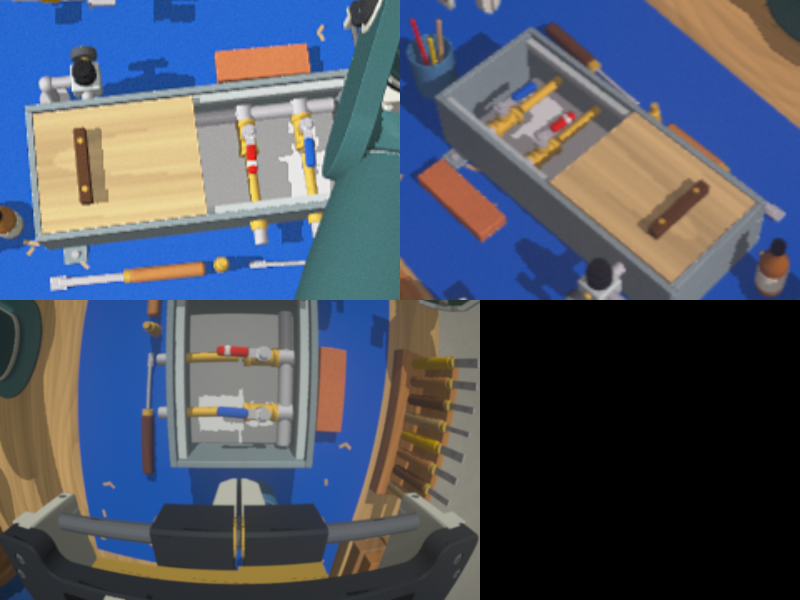

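The cover lies against the far end and the bay is open, with red at the +y place and blue nearest the -y wall. Next I measure the handles.

```bash
cat > hand.py <<'E'
from h import *
from rig import camera,observe
from scipy.spatial.transform import Rotation as R
P=[.5935,.0272,.1075]
def wristpts(c,o,uvs,z):
    M=np.array(c['mount']);Rt=R.from_quat(o['tool_rot']).as_matrix();out=[]
    for u,v in uvs:
        d=np.array([u-c['cx'],v-c['cy']]);r=np.hypot(*d);th=r/c['fx']
        ray=np.r_[np.sin(th)*d/r,np.cos(th)]
        ray=Rt@(M[:3,:3]@ray); org=Rt@M[:3,3]+o['ee_pos']
        out.append(org+ray*(z-org[2])/ray[2])
    return np.array(out)
def masks(im):
    h=cv2.cvtColor(im,cv2.COLOR_RGB2HSV); H,S,V=cv2.split(h)
    return {'red':((H<6)|(H>174))&(S>170)&(V>90),'blue':(H>105)&(H<120)&(S>150)&(V>60)}
def run():
    o=observe()
    for n in ['top','wrist']:
        c=camera(n); im=c['frame']; m=masks(im)
        for k in m:
            vs,us=np.nonzero(m[k]); uv=np.c_[us,vs]
            X=np.array([onplane(c,p,.092) for p in uv]) if n=='top' else wristpts(c,o,uv,.092)
            b=np.array([tobox(P,x) for x in X])
            s=(np.abs(b[:,0])<.076)&(b[:,1]>-.215)&(b[:,1]<-.005)
            if s.sum()<8: continue
            q=b[s]; 
            if k=='blue': pass
            mu=q.mean(0); w,v=np.linalg.eigh(np.cov(q.T)); d=v[:,1]; d=d*(-1 if d[0]>0 else 1)
            st=np.array([.03,-.083 if k=='red' else -.17])
            e=mu-st
            print(n,k,s.sum(),'mean',mu.round(4),'lo',q.min(0).round(3),'hi',q.max(0).round(3),'pca ang',np.arctan2(d[1],-d[0]).round(3),'stem ang',np.arctan2(e[1],-e[0]).round(3),'r',np.hypot(*e).round(4))
run()
E
python3 hand.py
python3 - <<'E'
import cv2
from rig import camera
a=camera('wrist')['frame'][0:220,210:430,::-1]
b=camera('top')['frame'][140:250,300:440,::-1]
cv2.imwrite('pics/h1.png',cv2.resize(a,(600,600),interpolation=cv2.INTER_CUBIC))
cv2.imwrite('pics/h2.png',cv2.resize(b,None,fx=5,fy=5,interpolation=cv2.INTER_CUBIC))
E
```

```text
top red 68 mean [-0.0108 -0.0783] lo [-0.033 -0.085] hi [ 0.007 -0.072] pca ang 0.071 stem ang 0.114 r 0.041
top blue 83 mean [-0.0137 -0.1641] lo [-0.034 -0.17 ] hi [ 0.007 -0.158] pca ang 0.069 stem ang 0.135 r 0.0441
wrist red 232 mean [-0.0095 -0.0794] lo [-0.031 -0.084] hi [ 0.007 -0.074] pca ang 0.051 stem ang 0.092 r 0.0397
wrist blue 339 mean [-0.0124 -0.1639] lo [-0.031 -0.17 ] hi [ 0.007 -0.158] pca ang 0.086 stem ang 0.142 r 0.0429
```

View pics/h1.png

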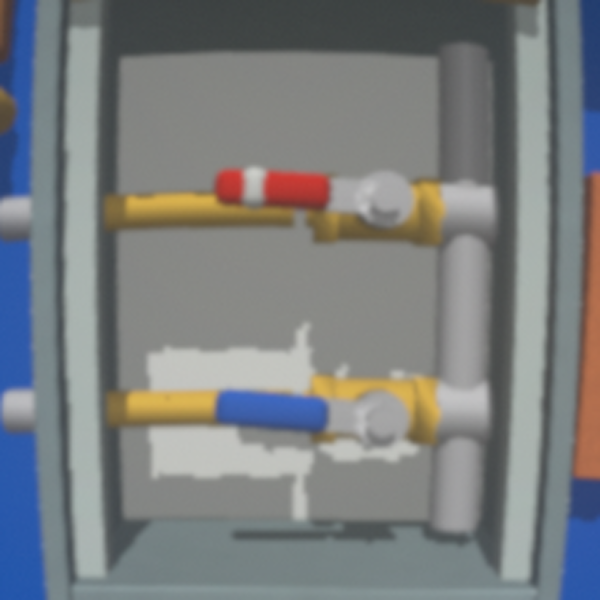

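View pics/h2.png

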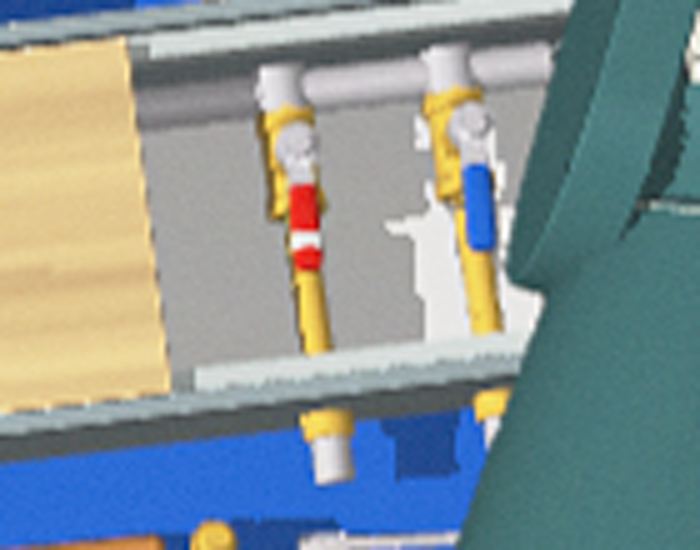

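Run:
```python
from h import *
from rig import observe
P=[.5935,.0272,.1075]
o=observe(); e=o['ee_pos']
t=W(P,[-.012,-.114],.262)[0]; print(e,t,(t-e)/.1)
```

```text
[ 0.61247993 -0.17848699  0.43216668] [ 0.59380068 -0.08742944  0.262     ] [-0.18679246  0.91057546 -1.70166681]
```

Request:
{"name": "play_rows", "arguments": {"series": [-0.187,0.91,-0.5,0,0,0,0,-0.187,0.91,-0.9,0,0,0,0,-0.187,0.91,-0.9,0,0,0,0,-0.187,0.91,-0.9,0,0,0,0,-0.187,0.91,-0.9,0,0,0,0]}}

```text
t: 9.6
ee_pos: [0.5938, -0.0881, 0.3426]
tool_rot: [0.472, 0.526, -0.472, 0.527]
contact_force: [1.1, 0.1, 0.9]
gripper_width: 0.0003
```

```bash
python3 look.py pics/p4.png
python3 - <<'E'
from h import *
from rig import observe
from scipy.spatial.transform import Rotation as R
P=[.5935,.0272,.1075]
o=observe(); e=o['ee_pos'];M=R.from_quat(o['tool_rot']).as_matrix(); y=M[:2,1]; print('yaw',np.degrees(np.arctan2(y[1],y[0])), M[:,0])
t=W(P,[-.012,-.114],.262)[0]; print(e,t,(t-e)/.1)
E
```

```text
ee [ 0.59382954 -0.08813046  0.3425505 ] [-0.01204653 -0.11470006] F [1.08395466 0.10995248 0.91571474]
yaw 6.145377817766372 [ 2.32037811e-03 -5.45071475e-04 -9.99997159e-01]
[ 0.59409954 -0.08926874  0.34354542] [ 0.59380068 -0.08742944  0.262     ] [-0.0029886   0.01839293 -0.81545422]
```

View pics/p4.png

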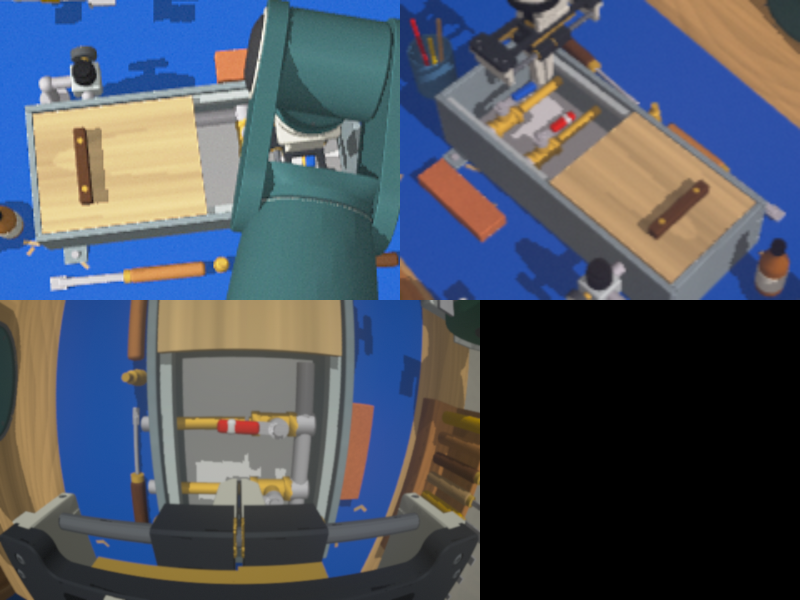

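Request:
{"name": "play_rows", "arguments": {"series": [0,0.01,-0.3,0,0,0,0,0,0.01,-0.5,0,0,0,0,0,0.01,-0.65,0,0,0,0,0,0.01,-0.81,0,0,0,0,0,0.01,-0.81,0,0,0,0,0,0.01,-0.81,0,0,0,0]}}

```text
t: 10.35
ee_pos: [0.594, -0.0879, 0.2613]
tool_rot: [0.472, 0.526, -0.472, 0.526]
contact_force: [-0.4, 0.1, -0.1]
gripper_width: 0.0004
```

```bash
python3 look.py pics/p5.png; python3 hand.py
python3 - <<'E'
from h import *
from rig import observe
P=[.5935,.0272,.1075]
e=observe()['ee_pos']
print(e)
stem=np.array([.03,-.082]); r=.042
rows=[]
for th,n in [(0,.022),(.05,.017),(.15,.0145),(.25,.0145),(.35,.0145),(.45,.0145),(.55,.0145),(.65,.0145),(.75,.0145),(.85,.0145)]+[(x,.0145) for x in (1,1.1,1.2,1.3,1.4,1.5,1.57)]:
    b=stem+r*np.array([-np.cos(th),np.sin(th)])+n*np.array([-np.sin(th),-np.cos(th)])
    w=W(P,b,.262)[0]; print(th,np.round((w-[0.5938,-.0872,.262])[:2]/.1,3),round(-th/np.pi,3))
E
```

```text
ee [ 0.5939601  -0.08785552  0.26128902] [-0.01188722 -0.11444072] F [-0.36955594  0.0639764  -0.12841481]
top blue 9 mean [-0.0297 -0.1664] lo [-0.034 -0.168] hi [-0.024 -0.164] pca ang 0.248 stem ang 0.059 r 0.0598
wrist red 1446 mean [-0.0098 -0.0771] lo [-0.032 -0.084] hi [ 0.009 -0.07 ] pca ang 0.055 stem ang 0.148 r 0.0403
wrist blue 29 mean [-0.011  -0.1645] lo [-0.012 -0.168] hi [-0.01  -0.161] pca ang -1.527 stem ang 0.135 r 0.0414
[ 0.59388462 -0.08768163  0.26157261]
0 [-0.011  0.097] 0.0
0.05 [-0.026  0.167] -0.016
0.15 [-0.043  0.234] -0.048
0.25 [-0.053  0.277] -0.08
0.35 [-0.059  0.321] -0.111
0.45 [-0.061  0.365] -0.143
0.55 [-0.058  0.41 ] -0.175
0.65 [-0.051  0.454] -0.207
0.75 [-0.04   0.496] -0.239
0.85 [-0.024  0.538] -0.271
1 [0.007 0.597] -0.318
1.1 [0.032 0.633] -0.35
1.2 [0.061 0.667] -0.382
1.3 [0.093 0.698] -0.414
1.4 [0.128 0.725] -0.446
1.5 [0.166 0.749] -0.477
1.57 [0.194 0.763] -0.5
```

View pics/p5.png

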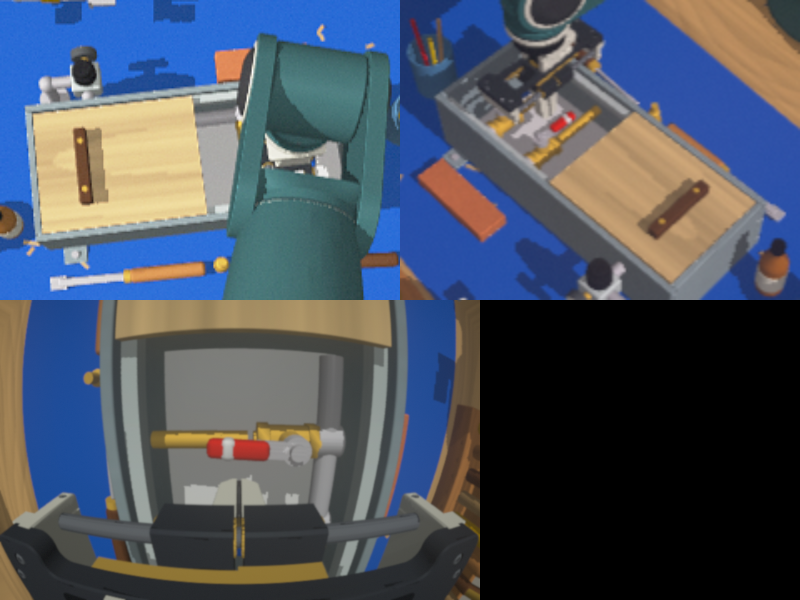

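The finger is at sleeve height between the two handles, with red about 30 mm ahead. I'll sweep the first half slowly.

Request:
{"name": "play_rows", "arguments": {"series": [-0.011,0.097,0,0,0,0,0,-0.026,0.167,0,0,0,-0.016,0,-0.043,0.234,0,0,0,-0.048,0,-0.053,0.277,0,0,0,-0.08,0,-0.059,0.321,0,0,0,-0.111,0,-0.061,0.365,0,0,0,-0.143,0,-0.058,0.41,0,0,0,-0.175,0,-0.051,0.454,0,0,0,-0.207,0,-0.04,0.496,0,0,0,-0.239,0,-0.04,0.496,0,0,0,-0.239,0]}}

```text
t: 11.6
ee_pos: [0.5894, -0.0373, 0.2609]
tool_rot: [-0.633, -0.315, 0.633, -0.315]
contact_force: [-4.6, -1.4, 2.6]
gripper_width: 0.0007
```

```bash
python3 look.py pics/p6.png; python3 hand.py
```

```text
ee [ 0.58942561 -0.03730181  0.26092974] [-0.01097147 -0.06369232] F [-4.59210644 -1.4165657   2.64376408]
wrist red 1374 mean [ 0.0033 -0.0512] lo [-0.016 -0.067] hi [ 0.019 -0.033] pca ang 0.766 stem ang 0.872 r 0.0415
wrist blue 175 mean [ 0.0053 -0.1627] lo [-0.001 -0.169] hi [ 0.01  -0.154] pca ang -1.032 stem ang 0.286 r 0.0258
```

View pics/p6.png

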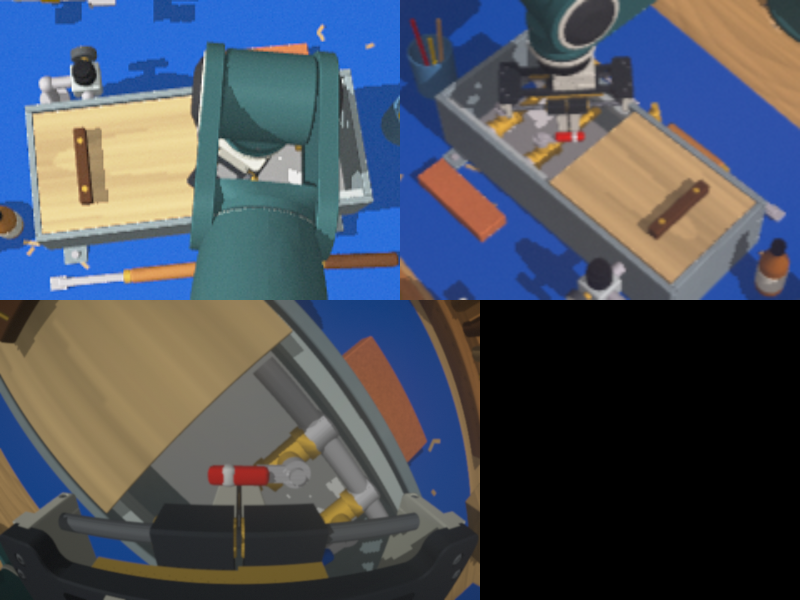

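Request:
{"name": "play_rows", "arguments": {"series": [0.016,0.042,0,0,0,-0.032,0,0.031,0.071,0,0,0,-0.055,0,0.047,0.101,0,0,0,-0.079,0,0.072,0.137,0,0,0,-0.111,0,0.101,0.171,0,0,0,-0.143,0,0.133,0.202,0,0,0,-0.175,0,0.168,0.229,0,0,0,-0.207,0,0.206,0.253,0,0,0,-0.238,0,0.206,0.253,0,0,0,-0.238,0]}}

```text
t: 12.75
ee_pos: [0.6104, -0.0122, 0.2606]
tool_rot: [-0.704, -0.063, 0.705, -0.062]
contact_force: [-4.3, 1.2, 1.8]
gripper_width: 0.0005
```

```bash
python3 look.py pics/p7.png; python3 hand.py
```

```text
ee [ 0.61038952 -0.01219154  0.26064465] [ 0.01256559 -0.04097628] F [-4.27758463  1.23405299  1.7987973 ]
wrist red 1002 mean [ 0.0304 -0.04  ] lo [ 0.024 -0.059] hi [ 0.037 -0.019] pca ang 1.534 stem ang 1.581 r 0.043
wrist blue 277 mean [-0.0097 -0.1622] lo [-0.031 -0.169] hi [ 0.01  -0.152] pca ang 0.116 stem ang 0.193 r 0.0405
```

View pics/p7.png

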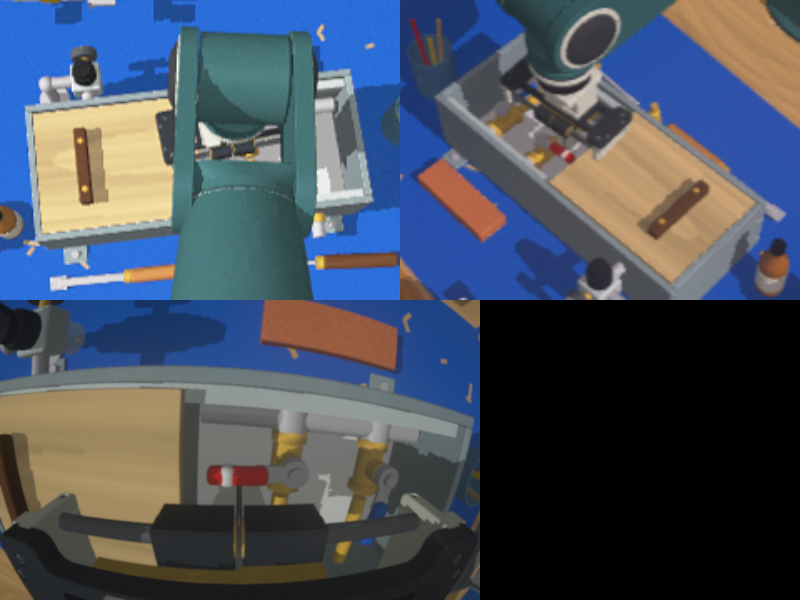

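Red is now almost across its pipe, at about 1.5. I'll creep into the stop until the force rises.

Request:
{"name": "play_rows", "arguments": {"series": [0.014,0.007,0,0,0,-0.011,0,0.028,0.014,0,0,0,-0.022,0,0.038,0.014,0,0,0,-0.022,0,0.038,0.014,0,0,0,-0.022,0]}}

```text
t: 13.4
ee_pos: [0.6135, -0.0112, 0.2606]
tool_rot: [-0.705, -0.039, 0.707, -0.039]
contact_force: [-14.4, 2.5, 5.6]
gripper_width: 0.0005
```

Request:
{"name": "play_rows", "arguments": {"series": [0.01,0.001,0,0,0,0,0,0.015,0.001,0,0,0,0,0,0.015,0.001,0,0,0,0,0]}}

```text
t: 13.7
ee_pos: [0.6144, -0.0112, 0.2606]
tool_rot: [-0.704, -0.039, 0.708, -0.039]
contact_force: [-28.3, 3.0, 12.8]
gripper_width: 0.0003
```

```bash
python3 look.py pics/p8.png; python3 hand.py
```

```text
ee [ 0.6143638  -0.01116153  0.26057978] [ 0.01662744 -0.04037863] F [-28.32407889   2.9870444   12.83820796]
wrist red 1046 mean [ 0.0331 -0.0403] lo [ 0.028 -0.059] hi [ 0.04  -0.019] pca ang -1.549 stem ang 1.643 r 0.0428
wrist blue 230 mean [-0.0008 -0.1642] lo [-0.031 -0.169] hi [ 0.011 -0.158] pca ang 0.085 stem ang 0.185 r 0.0313
```

The force climbed to 28 N in 1 mm, so red is on its stop. I'll back away, rise and move clear.

Request:
{"name": "play_rows", "arguments": {"series": [-0.1,-0.01,0,0,0,0,0,-0.25,-0.03,0,0,0,0,0,-0.25,-0.03,0,0,0,0,0,-0.25,-0.03,0.4,0,0,0,0,-0.25,-0.03,0.8,0,0,0,0,-0.25,-0.03,1,0,0,0,0]}}

```text
t: 14.55
ee_pos: [0.5912, -0.0143, 0.3648]
tool_rot: [0.708, 0.039, -0.704, 0.039]
contact_force: [-0.2, 0.0, -0.7]
gripper_width: 0.0006
```

Request:
{"name": "play_rows", "arguments": {"series": [0,-0.9,0.8,0,0,0,0,0,-0.9,0.8,0,0,0,0,0,-0.9,0.8,0,0,0,0]}}

```text
t: 14.85
ee_pos: [0.5908, -0.1065, 0.4444]
tool_rot: [0.708, 0.038, -0.705, 0.039]
contact_force: [0.3, -0.3, -0.7]
gripper_width: 0.0004
```

Request:
{"name": "play_rows", "arguments": {"series": [-0.5,-0.9,0,0,0,0,0,-0.5,-0.9,0,0,0,0,0,-0.5,-0.9,0,0,0,0,0]}}

```text
t: 15.15
ee_pos: [0.5391, -0.1976, 0.4405]
tool_rot: [-0.706, -0.038, 0.706, -0.038]
contact_force: [0.3, 0.2, -0.3]
gripper_width: 0.0006
```

Request:
{"name": "play_rows", "arguments": {"series": [-0.5,-0.9,0,0,0,0,0,-0.5,-0.9,0,0,0,0,0,-0.5,-0.9,0,0,0,0,0]}}

```text
t: 15.45
ee_pos: [0.4892, -0.2873, 0.4403]
tool_rot: [-0.706, -0.038, 0.706, -0.038]
contact_force: [0.9, 0.2, 0.9]
gripper_width: 0.0004
```

```bash
python3 look.py pics/p9.png; python3 hand.py
python3 - <<'E'
import cv2
from rig import camera
cv2.imwrite('pics/top9.png',camera('top')['frame'][:,:,::-1])
E
```

```text
ee [ 0.48915754 -0.28733673  0.44032525] [-0.13748775 -0.30152582] F [0.85918639 0.21489278 0.90073237]
top red 58 mean [ 0.0297 -0.0404] lo [ 0.024 -0.059] hi [ 0.035 -0.018] pca ang 1.567 stem ang 1.565 r 0.0426
top blue 81 mean [-0.0137 -0.1639] lo [-0.034 -0.17 ] hi [ 0.007 -0.158] pca ang 0.068 stem ang 0.138 r 0.0441
wrist red 138 mean [ 0.0303 -0.0478] lo [ 0.024 -0.062] hi [ 0.036 -0.023] pca ang -1.543 stem ang 1.58 r 0.0352
wrist blue 226 mean [-0.013  -0.1663] lo [-0.032 -0.171] hi [ 0.006 -0.161] pca ang 0.079 stem ang 0.085 r 0.0432
```

View pics/p9.png

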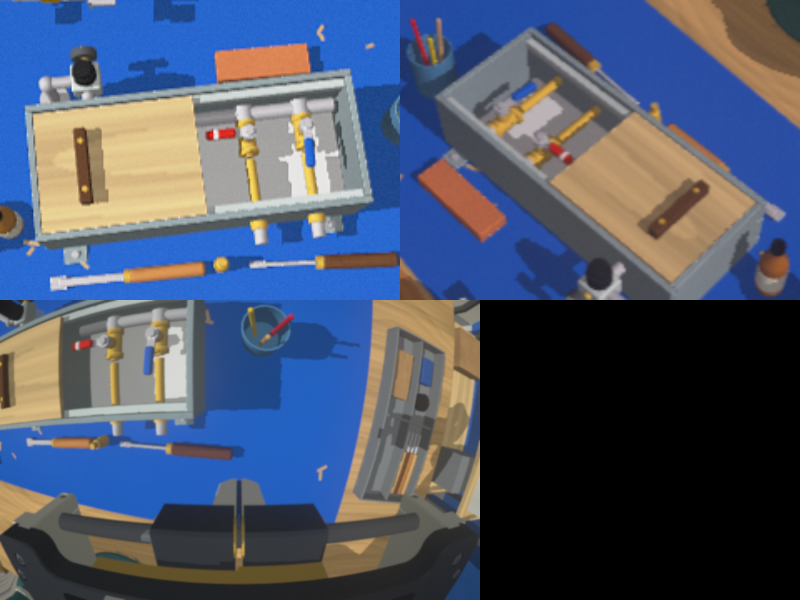

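View pics/top9.png

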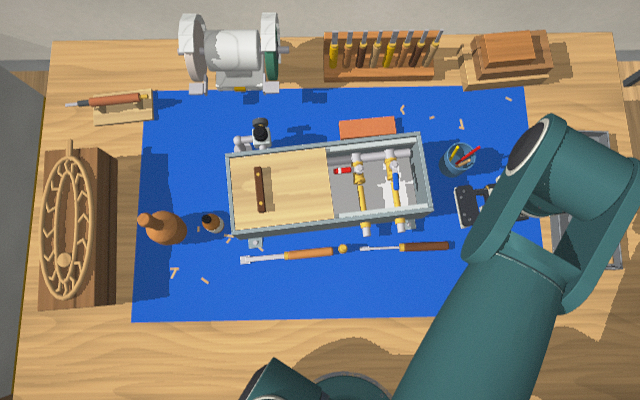

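Red measures 1.567 and blue 0.068, the same as before. The cover is against the far wall and the loose items are where they were.

Run:
```python
from h import *
from rig import camera,finish_job,observe
P=[.5935,.0272,.1075]
T=camera('top'); im=T['frame']; h=cv2.cvtColor(im,cv2.COLOR_RGB2HSV)
m=(im.max(2)<110)&(im[:,:,0]>im[:,:,2]+25)
v,u=np.nonzero(m); b=np.array([tobox(P,onplane(T,(x,y),.128)) for x,y in zip(u,v)])
s=(abs(b[:,0])<.06)&(b[:,1]>.1)&(b[:,1]<.215); print('cleat',s.sum(),np.median(b[s],0))
print(finish_job(), observe()['t'])
```

```text
cleat 229 [-0.00243431  0.16142514]
the job is handed in; nothing more can be done
the job is handed in; nothing more can be done
```

The cover is open against its far stop and the red valve is fully shut. I handed the job in at about 15.5 s; no verdict is reported.

- **Cover:** I pushed the cleat with the closed fingers until the force jumped to 23 N at the far stop. The last picture puts the cleat at box y ≈ 161 mm, against 163 nominal, which is within the roughly 2 mm camera error.
- **Red handle:** I then swept it clockwise until the force rose to 28 N within 1 mm of travel, which I took as its stop. After backing off, the top camera reads 1.567 rad against 1.571 shut.
- **Blue handle:** It reads 0.068 rad, against 0.069 when first seen with the cover open.
- **Other items:** The loose items visible in the last pictures appear where they started. I compared them by eye and did not measure them. The small hose fitting was also only seen, not measured.
- **Disagreements:** The wrist camera's red angle came out up to 0.07 rad off the top camera's while the arm was pressing, and within 0.03 rad afterwards. Its angles taken from the stem also disagreed by up to about 0.1 rad, through partial views and a stem-position error of about 2 mm.

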